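Unlock the microscope stage at its release box

ROBOT

A 7-joint arm with a two-finger parallel gripper is mounted at the origin on a cart in front of the work surface, level with it; the furniture and walls round the work are solid. World frame = base frame: x ahead of the robot, y to its left, z up, the work surface at z = 0. Lengths are in m, angles in rad, forces in N, time in s.
With the tool pointing down it reaches from about 0.4 to 0.875 m from the base axis. Payload 19.3 kg.
Tool frame: the origin (TCP) lies between the finger pads; the fingertips stand 17 mm ahead of it and the grasp point (between the pads) lies 2 mm behind it; z points along the fingers, y is the line along which they close (so a half turn about z gives the same grasp; the last joint's range is limited). The gripper opens to 85 mm and grips with 20 to 120 N. Pads are 22 mm wide; open, the fingers measure 114 mm over their backs; the gripper's body (76 mm by 85 mm) begins 54 mm behind the grasp point. The pads swing forward as they close: fully open they stand 13 mm farther back than shut.
Start: joints at [-1.312, 0.521, -0.036, 1.599, 0.021, 1.021, -0.113], TCP at [0.202, 0.592, 0.215] pointing down, gripper open.
Joint ranges: [-2.91, 2.91], [-0.3, 2.13], [-1.5, 1.42], [0.17, 2.43], [-1.26, 4.41], [0.16, 1.93], [-2.52, 2.52]. Speed limits (rad/s): [1.89, 1.89, 2.39, 2.39, 3.01, 3.01, 3.01].

INTERFACE

Orientations are given as a rotation vector (axis times angle).
In Python, from workcell import telemetry, capture, workorder, nets gives the robot as it stands.
- The arm moves only by the shell command python3 -m creep 'ROWS'. ROWS is JSON, one flat list of numbers, 7 for each row, row after row: the shift along the tool's x, y, z as a fraction of full scale, then the turn, a rotation vector about the tool's x, y, z as a fraction of full scale, then the opening, from -1 (shut) to 1 (fully open). A call has 1 to 12 rows; each row shifts and turns the commanded pose from where the row before left it, along the tool's axes as they then stand; what a row does not reach is not made up. Full scale, the value 1, is 0.03 m for a shift and 6 degrees for a turn. A row lasts 1/10 s, in which the tool goes at most 50 mm and 8.59 degrees, less where a joint would pass 70% of its speed; a pose out of reach is approached as far as the arm can. A call with a number of a shift or a turn outside -1 to 1 is refused whole. A call with a gripper value outside its range is refused whole. The fingers move at their own pace and stop on an object; the grip force is fixed at half the most. Time passes only in rows, so rows that do not move let the fingers close. It gives the time, the measured TCP pose, the force, the opening and the grip force at its end, in the units of the state.
- telemetry.read_state(): the state, without advancing time (a new reading comes with each control period).
- capture(name): name is "scene" or "top" or "wrist"; returns a dict with "pixels" (400x640x3 uint8, blue, green, red), "intrinsics" (3x3 intrinsics, pixels), "distortion" ([k1, k2, p1, p2, k3] as OpenCV has them; the pictures are not rectified), "world_to_cam" (4x4, takes a point from world to camera coordinates); the wrist camera has in their place "tool_from_camera" (4x4, takes a point from camera to tool coordinates, whose origin is the TCP and whose axes are the flange's). Camera axes: x right, y up, looking along -z (the intrinsics and any distortion apply to the point x, -y, -z); pixel columns grow to the right and rows downward; lengths in m; the calibration is good to about 2 mm. A picture is of the moment at which its call begins: read the wrist's pose just before it. There is no depth.
- workorder.hand_in(): hands the job in; it is judged then, once.
Trained networks look in a picture, given as the dict that the camera call returned (one of the last four; its "shot" number tells which), for a name from the list of things; names that differ only in an ending like _2 or _b are one class to them, and where a whole thing is asked for, a point or a joint stands for the part that bears it (a point fixed in the world has none). Each returns a list of dicts, best first, with "score" (0 to 1); they miss things now and then, are a little off and sometimes report something else, mostly with a low value. They report only what shows in the picture. A call takes as long as a camera call.
- nets.recognise(picture, label): "extent" ([left, top, right, bottom] in pixels, round what is visible of it).
- nets.place_of(picture, label): "xy" ([column, row] in pixels: a listed point, or the origin of a listed thing).
The state is a dict: "time": time; "joint_positions": joint angles; "qd": joint speeds; "tau": joint torques, N m; "tool_pos": TCP position; "eef_rot": TCP orientation; "wrist_force": force on the tool from outside, world axes, zero at the start; "torque": the same for the moment, N m; "finger_gap": finger opening in m; "grip_force": force on a finger pad.
Only numpy, scipy, OpenCV 4.12 (cv2) and the standard library are available. Lean on these libraries where they do the work, as an engineer would, in place of code of your own. Each camera call takes 0.05 s, during which the arm holds its last target. There are 200 camera calls.

TASK

Unlock the microscope stage for the next specimen: on the release box with the yellow safety catch, slide the catch sideways by its upright tab all the way to its stop, then press the green button it uncovered all the way down for a moment and let it come up again. Leave the yellow catch fully aside, and leave the similar box with the blue catch as it is.

Things in the scene. Friction and masses are not known exactly. Their poses are not given: they have to be found in the camera images.
- yellow_box: Grey release box with the yellow catch, 90 mm (x) by 150 mm (y) by 40 mm high, fixed to the worktop, turned up to 20 degrees either way. Origin at the centre of its underside; z up, +y is the way its catch slides open (roughly to the robot's left). A box alike, with a blue catch, stands beside it.
- yellow_tab (a point): Centre of the upright tab on the yellow catch, 80 mm above the worktop; axes as the box. Tab 12 mm thick (y), 26 mm wide (x), 30 mm high, free on all sides; its foot is the catch's flat top (64 mm by 46 mm), 15 mm below this point. The catch slides straight, needs about 2 N and stays where left.
- yellow_button_top (a point): Centre of the top of the round green button, 34 mm across, 60 mm above the worktop, under the yellow catch; axes as the box. With the catch fully aside, its nearest edge is 27 mm and the tab's centre 64 mm to +y of it. Pressed straight down it travels 8 mm to a stop, 1.5 N to start, 4.5 N at the bottom; a spring lifts it again.
- yellow_catch (a joint): Slide of the yellow catch in m: 0 shut over the button, 0.050 fully aside at the stop (it starts at 0 to 0.006).
- yellow_button (a joint): Travel of the button under the yellow catch in m: 0 up, 0.008 fully down.
- blue_catch (a joint): Slide of the catch on the other box, alike but with a blue catch, in m: 0 shut, 0.050 fully aside (it starts at 0 to 0.006). It is to stay as it is.
- blue_button (a joint): Travel of the button under the blue catch in m: 0 up, 0.008 fully down. It is to stay up.

How it is judged:
On the way, in this order (a step that is already met when the one before it is completed fails the run):
1. the yellow catch is slid aside, the button still up (value of joint yellow_catch above 0.04 m and value of joint yellow_button below 0.002 m), for 0.1 s.
2. the uncovered button is pressed down with the catch aside (value of joint yellow_button above 0.006 m and value of joint yellow_catch above 0.04 m), for 0.1 s.
At the end, for the whole second after the job is handed in: The yellow catch stands aside (within 10 mm of its stop), its button has been pressed and is up again (within 2 mm), and the blue catch is still shut (within 16 mm) with its button up (all of step 1 and value of joint blue_catch below 0.016 m and value of joint blue_button below 0.002 m); the robot touches nothing.
It fails at once if the blue catch is slid open or its button is pressed (value of joint blue_catch above 0.016 m or value of joint blue_button above 0.003 m).
It also fails if it takes over 35 s, if anything falls off the work surface, if the arm or the gripper's body presses on something with over 40 N, if the wrist force passes 120 N, or if a joint passes its speed limit or range.

## Working session

There is one attempt and no reset: what is moved stays moved. The work goes in short steps, Python scripts to look and compute and a shell command to move; the robot and the scene stay as the last step left them, time stands still between calls to the robot, and variables do not carry over. Pictures are saved under pics/ and viewed, at most 10 in all, crops included, and the job is handed in when it is done.

```bash
mkdir -p pics; cat > h.py <<'E'
import numpy as np, cv2
from scipy.spatial.transform import Rotation as R
from workcell import telemetry, capture, workorder, nets
def ray(p,uv,st=None):
    n=cv2.undistortPoints(np.array([[uv]],float),np.array(p["intrinsics"]),np.array(p["distortion"]))[0,0]
    d=np.array([n[0],-n[1],-1.])
    if "world_to_cam" in p: M=np.linalg.inv(np.array(p["world_to_cam"]))
    else:
        T=np.eye(4);T[:3,:3]=R.from_rotvec(st["eef_rot"]).as_matrix();T[:3,3]=st["tool_pos"]
        M=T@np.array(p["tool_from_camera"])
    return M[:3,3],M[:3,:3]@d
def at_z(p,uv,z,st=None):
    o,d=ray(p,uv,st); return o+d*(z-o[2])/d[2]
E
python3 - <<'E'
from h import *
s=telemetry.read_state(); print(s["tool_pos"],s["eef_rot"],s["time"],s["wrist_force"],s["finger_gap"])
print(R.from_rotvec(s["eef_rot"]).as_matrix().round(3))
for c in ("scene","top"):
    p=capture(c); cv2.imwrite(f"pics/{c}0.png",p["pixels"])
    for l,z in (("yellow_tab",.08),("yellow_button_top",.06),("yellow_box",0),("blue_catch",.065)):
        for r in nets.place_of(p,l)[:2]: print(c,l,round(r["score"],2),r["xy"],at_z(p,r["xy"],z).round(4))
E
```

```text
[0.2017366  0.59119343 0.21441257] [-5.14122018e-01 -3.09913682e+00  1.75384886e-03] 0.0 [-0.12600587  0.39327724 -0.98961424] 0.08553931328578711
[[-0.946  0.323 -0.   ]
 [ 0.323  0.946 -0.001]
 [-0.    -0.001 -1.   ]]
scene yellow_tab 0.84 [363.3, 252.3] [ 0.5004 -0.1978  0.08  ]
scene yellow_button_top 0.51 [368.4, 263.6] [ 0.5068 -0.2069  0.06  ]
scene yellow_button_top 0.43 [351.3, 288.3] [ 0.4509 -0.2514  0.06  ]
scene yellow_box 0.96 [350.0, 284.6] [ 0.4866 -0.1828  0.    ]Traceback (most recent call last):
  File "<stdin>", line 7, in <module>
ValueError: it knows: yellow_box, yellow_button_top, yellow_tab
```

```bash
python3 - <<'E'
from h import *
p=capture("top"); cv2.imwrite("pics/top1.png",p["pixels"])
for l,z in (("yellow_tab",.08),("yellow_button_top",.06),("yellow_box",0)):
    for r in nets.place_of(p,l)[:3]: print(l,round(r["score"],2),r["xy"],at_z(p,r["xy"],z).round(4))
    print([(r["score"],r["extent"]) for r in nets.recognise(p,l)[:2]])
E
```

```text
yellow_tab 0.73 [433.8, 215.6] [ 0.4907 -0.1943  0.08  ]
[(0.87, [418.4, 191.5, 460.3, 234.6])]
[]
yellow_box 0.86 [421.8, 219.9] [ 0.4918 -0.1877  0.    ]
[(0.6, [382.2, 184.5, 474.2, 251.3])]
```

View pics/scene0.png

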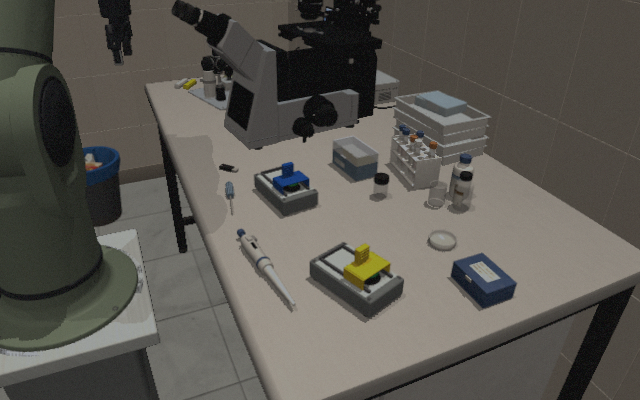

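View pics/top1.png

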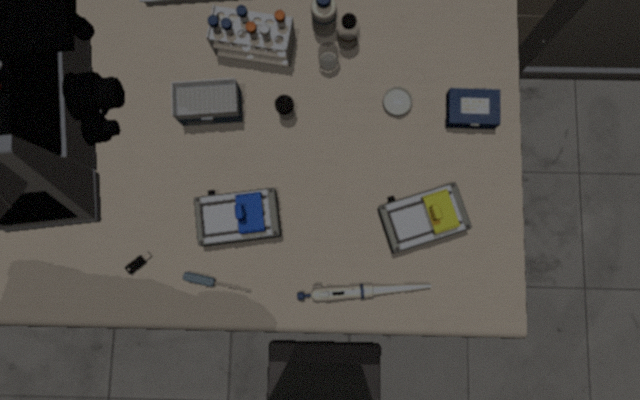

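The scene picture shows the yellow box at about (355,275) and the blue one at (285,188). In the top picture they are at (424,218) and (238,217), with the yellow tab at about (437,212). The yellow catch sits at the image-right (-y) end, so it slides left. The network positions agree to about 10 mm. The box yaw looks to be about +17°.

I'll turn the tool so its axes line up with the world, then carry it over with the fingers shut.

```bash
python3 -m creep '[0,0,-0.1,0,0,1,-1, 0,0,-0.1,0,0,1,-1, 0,0,-0.1,0,0,1,-1, 0,0,-0.1,0,0,1,-1, 0,0,-0.1,0,0,1,-1, 0,0,-0.1,0,0,1,-1, 0,0,-0.1,0,0,1,-1, 0,0,-0.1,0,0,1,-1, 0,0,-0.1,0,0,1,-1, 0,0,-0.1,0,0,1,-1, 0,0,0,0,0,1,-1, 0,0,0,0,0,1,-1]'
```

```text
time: 1.75
tool_pos: [0.2018, 0.5915, 0.2451]
eef_rot: [-2.242, -2.2, -0.0]
wrist_force: [0.1, 0.7, 0.0]
finger_gap: -0.0
grip_force: 0.0
```

```bash
python3 -m creep '[-1,0.6,0,0,0,0,-1, -1,0.6,0,0,0,0,-1, -1,0.6,0,0,0,0,-1, -1,0.6,0,0,0,0,-1, -1,0.6,0,0,0,0,-1, -1,0.6,0,0,0,0,-1, -1,0.6,0,0,0,0,-1, -1,0.6,0,0,0,0,-1, -1,0.6,0,0,0,0,-1, -1,0.6,0,0,0,0,-1, -1,0.3,0,0,0,0,-1, -1,0.3,0,0,0,0,-1]'; python3 -m creep '[-1,0.3,0,0,0,0,-1, -1,0.3,0,0,0,0,-1, -1,0.3,0,0,0,0,-1, -1,0.3,0,0,0,0,-1, -1,0.3,0,0,0,0,-1, -1,0.3,0,0,0,0,-1, -1,0.3,0,0,0,0,-1, -1,0,0,0,0,0,-1, -1,0,0,0,0,0,-1, -1,0,0,0,0,0,-1, -1,0,0,0,0,0,-1, 0,0,0,0,0,0,-1]'
```

```text
time: 2.95
tool_pos: [0.3949, 0.2273, 0.2451]
eef_rot: [2.238, 2.205, 0.001]
wrist_force: [0.5, 0.1, 0.1]
finger_gap: 0.0003
grip_force: 0.0
time: 4.15
tool_pos: [0.4523, -0.1058, 0.2453]
eef_rot: [2.242, 2.199, -0.0]
wrist_force: [0.8, 1.1, -0.3]
finger_gap: 0.0003
grip_force: 0.0
```

```bash
python3 -m creep '[-0.2,0,0,0,0,1,-1, 0,0,0,0,0,1,-1, 0,0,0,0,0,1,-1, 0,0,0,0,0,1,-1, 0,0,0,0,0,1,-1, 0,0,0,0,0,1,-1, 0,0,0,0,0,1,-1, 0,0,0,0,0,1,-1, 0,0,0,0,0,1,-1, 0,0,0,0,0,1,-1, 0,0,0,0,0,1,-1, 0,0,0,0,0,1,-1]'
python3 - <<'E'
from h import *
s=telemetry.read_state(); p=capture("wrist"); cv2.imwrite("pics/w1.png",p["pixels"]); np.save("w1.npy",{"s":s,"p":p},allow_pickle=True)
print(R.from_rotvec(s["eef_rot"]).as_matrix().round(3), s["joint_positions"])
for l,z in (("yellow_tab",.08),("yellow_button_top",.06),("yellow_box",0)):
    for r in nets.place_of(p,l)[:3]: print(l,round(r["score"],2),r["xy"],at_z(p,r["xy"],z,s).round(4))
E
```

```text
time: 5.35
tool_pos: [0.4527, -0.1077, 0.2451]
eef_rot: [-3.107, -0.463, -0.0]
wrist_force: [-0.8, 0.4, -0.2]
finger_gap: -0.0001
grip_force: 0.0
[[ 0.957  0.292  0.   ]
 [ 0.292 -0.957  0.   ]
 [ 0.    -0.    -1.   ]] [-0.60026813  0.32959799  0.89914638  1.99713507 -0.31522175  0.95854095
 -0.81800114]
yellow_tab 0.81 [409.2, 165.6] [ 0.4977 -0.197   0.08  ]
yellow_box 0.93 [384.9, 156.9] [ 0.4919 -0.1874  0.    ]
yellow_box 0.46 [409.5, 164.5] [ 0.4922 -0.2246  0.    ]
```

View pics/w1.png

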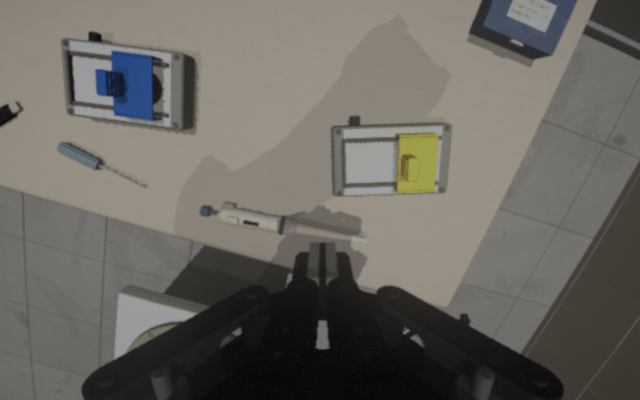

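The wrist picture shows the yellow box spanning about (333..450, 123..196), nearly square to the image. The catch is at (396..438, 133..192) and the tab at about (409,166).

```bash
python3 - <<'E'
from h import *
d=np.load("w1.npy",allow_pickle=True).item(); s,p=d["s"],d["p"]
f=lambda uv,z:at_z(p,uv,z,s)[:2]
a,b,c,e=[f(u,.04) for u in ((333,126),(450,123),(447,194),(333,196))]
print("centre",(a+b+c+e)/4,"sizes",np.linalg.norm(a-b),np.linalg.norm(b-c),np.linalg.norm(e-c),np.linalg.norm(a-e))
for v in (a-b,e-c): print("heading+y",np.degrees(np.arctan2(v[1],v[0])))
k=[f(u,.065) for u in ((398,134),(437,133),(437,192),(396,192))]
print("catch",sum(k)/4,np.linalg.norm(k[0]-k[1]),np.linalg.norm(k[1]-k[2]))
for yaw in (15,17,19):
    t=np.radians(yaw);Y=np.array([-np.sin(t),np.cos(t)]);X=np.array([np.cos(t),np.sin(t)])
    for n,q in(("tab",np.array([.4977,-.197])),("catch",sum(k)/4)):
        r=q-np.array([.4919,-.1874]); print(yaw,n,r@X,r@Y)
E
```

```text
centre [ 0.49291747 -0.18651618] sizes 0.1438944271956001 0.09116701830818258 0.15056364406131081 0.0892649044314421
heading+y 108.77210844084375
heading+y 108.09246889429326
catch [ 0.50142525 -0.21034172] 0.0452580415827953 0.07119249208890757
15 tab 0.0031177069594923706 -0.010774038393969666
15 catch 0.0032629316136985964 -0.024625314244603697
17 tab 0.0027397992192473063 -0.010876281544637002
17 catch 0.002401532850643392 -0.024724187839612367
19 tab 0.0023585534556873075 -0.010965273621604939
19 catch 0.0015372081897374618 -0.024792938820207652
```

```bash
python3 -m creep '[0.5,0.9,0,0,0,-0.2,-1, 0,0.9,0,0,0,0,-1, 0,0.9,0,0,0,0,-1, 0,0.9,0,0,0,0,-1, 0,0.8,0,0,0,0,-1, 0,0,0.9,0,0,0,-1, 0,0,0.9,0,0,0,-1, 0,0,0.9,0,0,0,-1, 0,0,0.9,0,0,0,-1, 0,0,0,0,0,0,-1]'
python3 - <<'E'
from h import *
s=telemetry.read_state(); p=capture("wrist"); cv2.imwrite("pics/w2.png",p["pixels"])
M=R.from_rotvec(s["eef_rot"]).as_matrix(); print(M[:2,:2].round(3))
for l,z in (("yellow_tab",.08),("yellow_box",0)):
    for r in nets.place_of(p,l)[:2]: q=at_z(p,r["xy"],z,s); print(l,round(r["score"],2),r["xy"],q.round(4),"tool",(M.T@(q-s["tool_pos"])).round(4))
E
```

```text
time: 6.55
tool_pos: [0.5066, -0.2284, 0.1345]
eef_rot: [-3.099, -0.505, 0.006]
wrist_force: [0.5, 0.8, 0.1]
finger_gap: 0.0
grip_force: 0.0
[[ 0.948  0.317]
 [ 0.317 -0.948]]
yellow_tab 0.88 [282.4, 211.0] [ 0.4978 -0.198   0.08  ] tool [ 0.0015 -0.0315  0.0546]
yellow_box 0.59 [281.6, 185.8] [ 0.4934 -0.1874  0.    ] tool [ 0.001  -0.0427  0.1346]
```

View pics/w2.png

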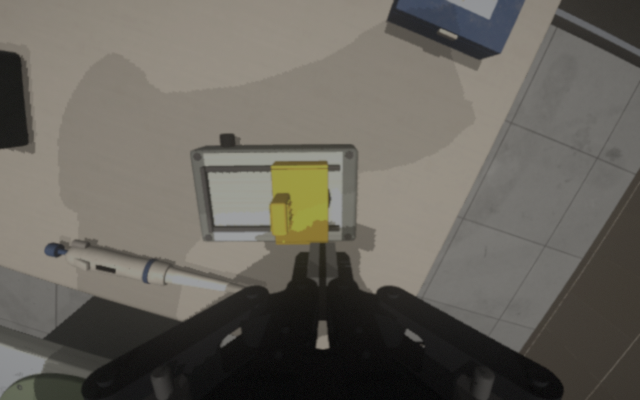

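The fingers stand about 31 mm behind the tab (tab at pixel (282,211)) and are centred on it. I'll lower them and push.

```bash
python3 -m creep '[0,0,0.7,0,0,0,-1, 0,0,0.65,0,0,0,-1, 0,0,0,0,0,0,-1]'; python3 -m creep '[0.05,-0.3,0,0,0,0,-1, 0,-0.3,0,0,0,0,-1, 0,-0.3,0,0,0,0,-1, 0,-0.3,0,0,0,0,-1, 0,-0.3,0,0,0,0,-1, 0,0,0,0,0,0,-1]'
```

```text
time: 7.0
tool_pos: [0.5078, -0.2289, 0.0962]
eef_rot: [-3.1, -0.503, 0.001]
wrist_force: [0.0, 0.3, 1.3]
finger_gap: 0.0001
grip_force: 0.0
time: 7.6
tool_pos: [0.495, -0.1846, 0.0966]
eef_rot: [-3.1, -0.503, 0.0]
wrist_force: [0.5, -0.3, -0.6]
finger_gap: 0.0
grip_force: 0.0
```

```bash
python3 -m creep '[0,-0.2,0,0,0,0,-1, 0,0,0,0,0,0,-1]'; python3 - <<'E'
from h import *
s=telemetry.read_state(); p=capture("wrist"); cv2.imwrite("pics/w3.png",p["pixels"])
M=R.from_rotvec(s["eef_rot"]).as_matrix()
for l,z in (("yellow_tab",.08),("yellow_button_top",.06),("yellow_box",0)):
    for r in nets.place_of(p,l)[:2]: q=at_z(p,r["xy"],z,s); print(l,round(r["score"],2),r["xy"],q.round(4),"tool",(M.T@(q-s["tool_pos"])).round(4))
E
```

```text
time: 7.8
tool_pos: [0.4932, -0.1799, 0.0965]
eef_rot: [-3.101, -0.501, 0.0]
wrist_force: [0.7, -0.3, 0.5]
finger_gap: 0.0005
grip_force: 0.0
yellow_tab 0.59 [347.4, 233.9] [ 0.4974 -0.1957  0.08  ] tool [-0.001   0.0163  0.0165]
yellow_box 0.85 [329.7, 196.6] [ 0.4959 -0.186   0.    ] tool [0.0007 0.0067 0.0965]
```

View pics/w3.png

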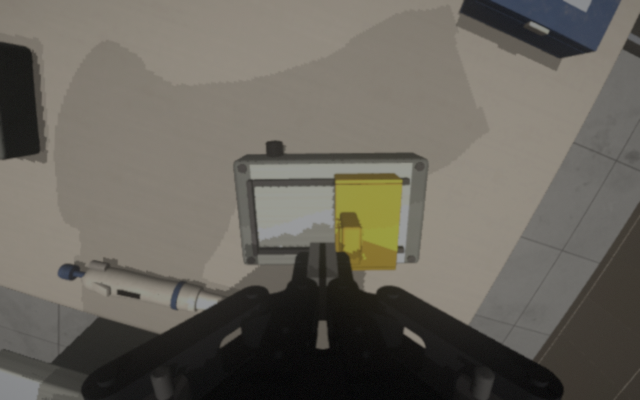

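The catch hasn't moved: the tab is at (348,235) and the fingertips at (322,250), already past it. I'll project the tool geometry into the picture to see why.

```bash
python3 - <<'E'
from h import *
s=telemetry.read_state(); p=capture("wrist"); C=np.linalg.inv(np.array(p["tool_from_camera"])); print(np.array(p["tool_from_camera"]).round(4))
K=np.array(p["intrinsics"])
print(K.round(1).tolist(),p["distortion"])
def pr(t):
    c=C[:3,:3]@np.array(t)+C[:3,3]; c=np.array([c[0],-c[1],-c[2]]); return cv2.projectPoints(c[None],np.zeros(3),np.zeros(3),K,np.array(p["distortion"]))[0].ravel().round(1)
for t in ((0,0,0),(0,0,.017),(.011,0,.017),(-.011,0,.017),(0,0.0145,.017)): print(t,pr(t))
M=R.from_rotvec(s["eef_rot"]).as_matrix()
B=np.array([.4929,-.1865]);Y=np.array([-.309,.951]);X=np.array([.951,.309])
for n,x,y,z in (("tabtop+x",.013,-.012,.095),("tabtop-x",-.013,-.012,.095),("tabfoot+x",.013,-.012,.065),("tabfoot-x",-.013,-.012,.065)):
    w=np.array([*(B+x*X+y*Y),z]); print(n,pr(M.T@(w-s["tool_pos"])))
im=p["pixels"][150:300,220:440]; cv2.imwrite("pics/c3.png",np.clip(cv2.resize(im,None,fx=3.5,fy=3.5,interpolation=2).astype(float)*1.8,0,255))
E
```

```text
[[ 1.400e-03  9.529e-01  3.032e-01  7.770e-02]
 [ 1.000e+00 -1.100e-03 -1.200e-03 -6.000e-04]
 [-8.000e-04  3.032e-01 -9.529e-01 -1.596e-01]
 [ 0.000e+00  0.000e+00  0.000e+00  1.000e+00]]
[[290.1, 0.0, 322.1], [0.0, 290.1, 201.3], [0.0, 0.0, 1.0]] [-0.04372089  0.          0.          0.          0.        ]
(0, 0, 0) [322.8 243.5]
(0, 0, 0.017) [322.7 232.2]
(0.011, 0, 0.017) [322.7 216.6]
(-0.011, 0, 0.017) [322.6 247.2]
(0, 0.0145, 0.017) [344.6 232.2]
tabtop+x [351.9 226.3]
tabtop-x [350.2 264.6]
tabfoot+x [347.6 209.7]
tabfoot-x [346.4 243.5][ WARN:0@1.260] global loadsave.cpp:1063 imwrite_ Unsupported depth image for selected encoder is fallbacked to CV_8U.
```

View pics/c3.png

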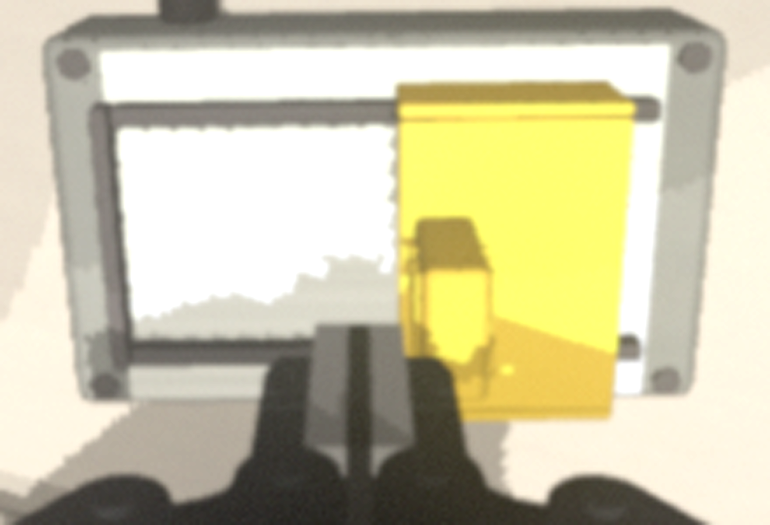

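The fingertips show at about row 243 of the full picture, where I expected about 217–232. They look shorter or offset from the stated geometry. I'll check the height from the fixed scene camera.

```bash
python3 - <<'E'
from h import *
s=telemetry.read_state(); p=capture("scene"); W=np.array(p["world_to_cam"]); K=np.array(p["intrinsics"])
M=R.from_rotvec(s["eef_rot"]).as_matrix()
def pr(w):
    c=W[:3,:3]@np.array(w)+W[:3,3]; c=np.array([c[0],-c[1],-c[2]]); return cv2.projectPoints(c[None],np.zeros(3),np.zeros(3),K,np.array(p["distortion"]))[0].ravel()
r0,c0,f=200,300,6
im=cv2.resize(p["pixels"][r0:r0+100,c0:c0+130],None,fx=f,fy=f,interpolation=2); im=np.clip(im.astype(float)*1.7,0,255).astype(np.uint8)
for z,col in ((-.02,(255,0,0)),(0,(0,255,0)),(.017,(0,0,255))):
    q=(pr(s["tool_pos"]+M@[0,0,z])-[c0,r0])*f; cv2.circle(im,tuple(int(v) for v in q),5,col,2)
cv2.imwrite("pics/c4.png",im)
E
```

```text
(no output)
```

View pics/c4.png

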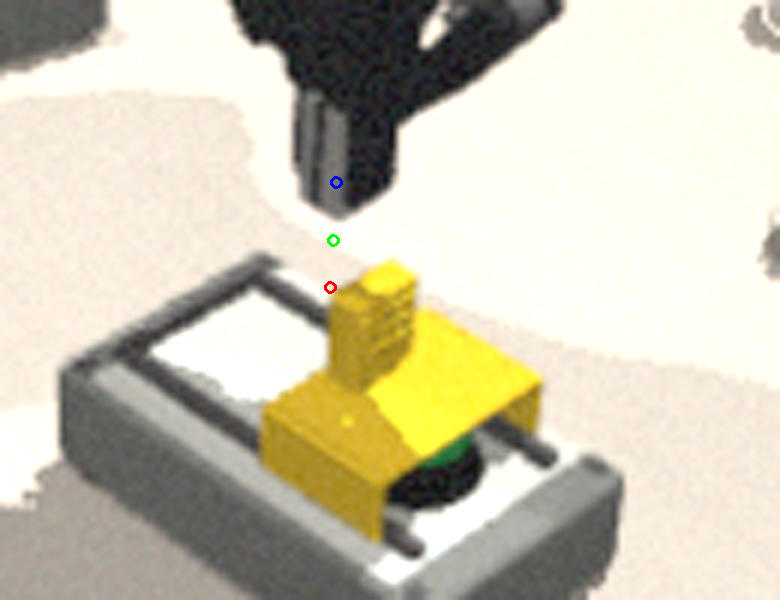

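The scene view shows the fingertips ending at (340,215) in the crop. That is about 9 mm behind the reported TCP, not 17 mm ahead of it, so they passed roughly 10 mm above the tab. I'll go back behind the tab, drop 27 mm and push again, watching the force.

```bash
python3 -m creep '[0,-0,-0.2,0,0,0,-1, 0,0.8,0,0,0,0,-1, 0,0.8,0,0,0,0,-1, 0,0,0.5,0,0,0,-1, 0,0,0.3,0,0,0,-1, 0,0,0.3,0,0,0,-1, 0,0,0,0,0,0,-1]'; python3 -m creep '[0,-0.3,0,0,0,0,-1, 0,-0.3,0,0,0,0,-1, 0,-0.2,0,0,0,0,-1, 0,0,0,0,0,0,-1]'
```

```text
time: 8.8
tool_pos: [0.5077, -0.225, 0.0684]
eef_rot: [-3.1, -0.502, 0.003]
wrist_force: [0.3, 0.5, 0.9]
finger_gap: 0.0003
grip_force: 0.0
time: 9.2
tool_pos: [0.5008, -0.2019, 0.0698]
eef_rot: [-3.101, -0.503, -0.0]
wrist_force: [0.6, -0.2, -1.0]
finger_gap: 0.0003
grip_force: 0.0
```

```bash
cat > chk.py <<'E'
from h import *
s=telemetry.read_state(); p=capture("scene"); W=np.array(p["world_to_cam"])
for r in nets.place_of(p,"yellow_tab")[:2]: print("scene",round(r["score"],2),r["xy"],at_z(p,r["xy"],.08).round(4))
p2=capture("wrist"); M=R.from_rotvec(s["eef_rot"]).as_matrix()
for l,z in (("yellow_tab",.08),("yellow_button_top",.06)):
    for r in nets.place_of(p2,l)[:2]: q=at_z(p2,r["xy"],z,s); print("wrist",l,round(r["score"],2),r["xy"],q.round(4),"tool",(M.T@(q-s["tool_pos"])).round(4))
import sys
r0,c0,f=200,300,6
cv2.imwrite(sys.argv[1],np.clip(cv2.resize(p["pixels"][r0:r0+100,c0:c0+130],None,fx=f,fy=f,interpolation=2).astype(float)*1.7,0,255).astype(np.uint8))
E
python3 chk.py pics/c5.png
```

```text
scene 0.9 [358.5, 246.6] [ 0.5004 -0.1801  0.08  ]
wrist yellow_tab 0.76 [288.7, 254.1] [ 0.493  -0.1838  0.08  ] tool [-0.0018 -0.0196 -0.0102]
wrist yellow_button_top 0.78 [341.6, 238.3] [ 0.5036 -0.2137  0.06  ] tool [-0.0011  0.0121  0.0098]
wrist yellow_button_top 0.72 [288.0, 256.1] [ 0.4805 -0.1848  0.06  ] tool [-0.0138 -0.0226  0.0098]
```

View pics/c5.png

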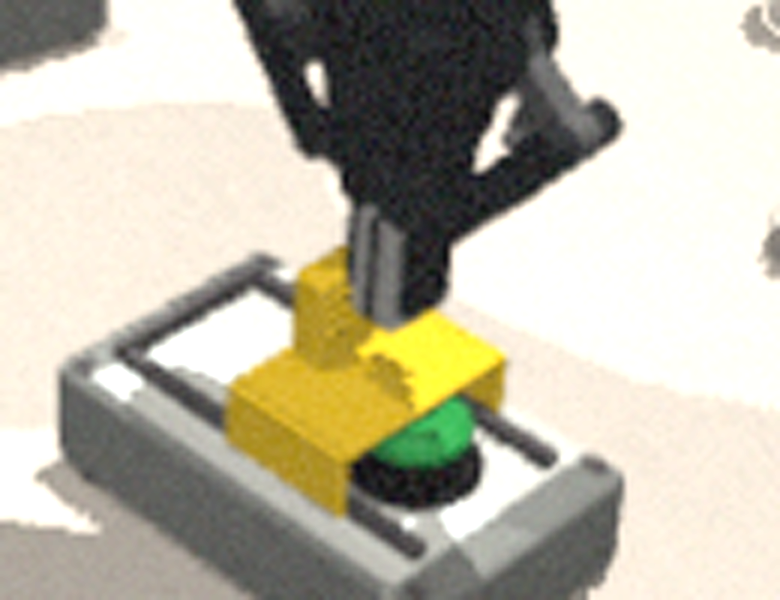

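The catch is moving, by about 15 mm so far, and the green button is showing at (425,430) in the crop. I'll keep pushing to the stop.

```bash
python3 -m creep '[0,-0.3,0,0,0,0,-1, 0,-0.3,0,0,0,0,-1, 0,-0.3,0,0,0,0,-1, 0,-0.1,0,0,0,0,-1, 0,0,0,0,0,0,-1]';python3 -m creep '[0,-0.1,0,0,0,0,-1, 0,-0.05,0,0,0,0,-1, 0,0,0,0,0,0,-1]'
```

```text
time: 9.95
tool_pos: [0.4913, -0.1738, 0.0695]
eef_rot: [-3.101, -0.503, 0.0]
wrist_force: [-0.3, -0.3, 0.4]
finger_gap: 0.0001
grip_force: 0.0
time: 10.25
tool_pos: [0.4904, -0.1713, 0.0696]
eef_rot: [3.1, 0.5, 0.001]
wrist_force: [2.8, -4.6, -1.8]
finger_gap: -0.0003
grip_force: 2.3
```

```bash
python3 -m creep '[0,-0.1,0,0,0,0,-1, 0,0,0,0,0,0,-1]'; python3 chk.py pics/c6.png
```

```text
time: 10.45
tool_pos: [0.4902, -0.1704, 0.07]
eef_rot: [3.097, 0.498, 0.004]
wrist_force: [5.2, -15.8, -4.0]
finger_gap: 0.0001
grip_force: 7.1
scene 0.69 [344.9, 242.5] [ 0.484  -0.1601  0.08  ]
wrist yellow_tab 0.56 [292.7, 255.8] [ 0.482  -0.1548  0.08  ] tool [-0.0029 -0.0173 -0.0101]
wrist yellow_button_top 0.8 [393.7, 242.1] [ 0.5008 -0.2153  0.06  ] tool [-0.004   0.0459  0.0103]
```

View pics/c6.png

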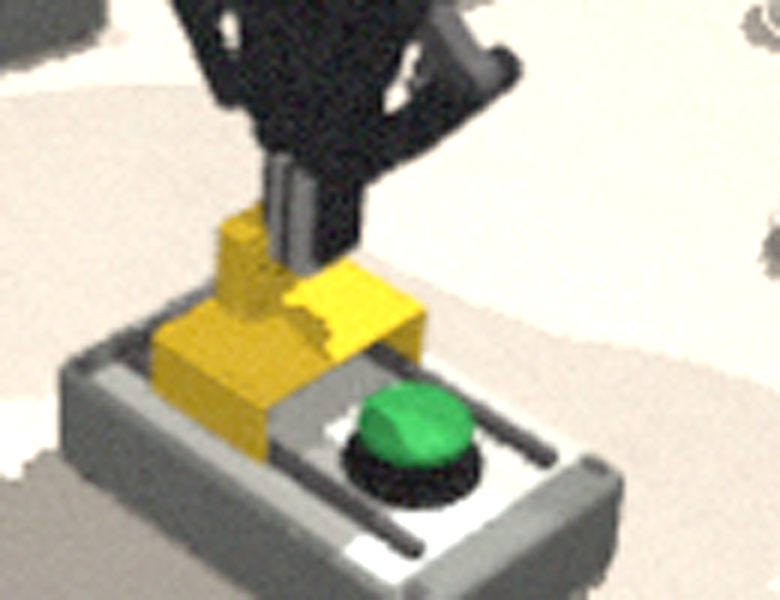

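The catch is at its stop (16 N push), and the button is fully uncovered at about (415,425) in the crop, 46 mm along tool +y. I'll back off, move over it and press.

```bash
python3 -m creep '[0,0.3,0,0,0,0,-1, -0.1,0.7,-0.2,0,0,0,-1, 0,0.65,0.2,0,0,0,-1, 0,0,0,0,0,0,-1]'; python3 -m creep '[0,0,0.4,0,0,0,-1, 0,0,0.2,0,0,0,-1, 0,0,0.1,0,0,0,-1, 0,0,0,0,0,0,-1]'
```

```text
time: 11.1
tool_pos: [0.5019, -0.2177, 0.0692]
eef_rot: [3.101, 0.498, -0.0]
wrist_force: [-0.2, 0.9, -0.5]
finger_gap: 0.0
grip_force: 0.0
time: 11.5
tool_pos: [0.5015, -0.215, 0.0479]
eef_rot: [-3.101, -0.502, 0.001]
wrist_force: [0.4, 0.6, -0.1]
finger_gap: -0.0
grip_force: 0.0
```

```bash
python3 -m creep '[0,0,0.12,0,0,0,-1, 0,0,0.1,0,0,0,-1, 0,0,0,0,0,0,-1]'
```

```text
time: 11.8
tool_pos: [0.5019, -0.2154, 0.0417]
eef_rot: [-3.101, -0.501, -0.0]
wrist_force: [-0.8, 1.0, 1.6]
finger_gap: -0.0001
grip_force: 1.0
```

```bash
python3 -m creep '[0,0,0.1,0,0,0,-1, 0,0,0.1,0,0,0,-1, 0,0,0,0,0,0,-1]'
```

```text
time: 12.1
tool_pos: [0.502, -0.2155, 0.0358]
eef_rot: [-3.101, -0.501, -0.001]
wrist_force: [0.9, 1.6, 4.8]
finger_gap: -0.0001
grip_force: 2.1
```

```bash
python3 -m creep '[0,0,0.07,0,0,0,-1, 0,0,0.05,0,0,0,-1, 0,0,0,0,0,0,-1]'
```

```text
time: 12.4
tool_pos: [0.5023, -0.2157, 0.0347]
eef_rot: [-3.1, -0.5, -0.004]
wrist_force: [-12.8, 10.1, 66.0]
finger_gap: 0.0001
grip_force: 32.6
```

The button is at its hard stop (66 N). I'll hold no longer and lift straight up, well clear.

```bash
python3 -m creep '[0,0,-0.2,0,0,0,-1, 0,0,-0.5,0,0,0,-1, 0,0,-1,0,0,0,-1, 0,0,-1,0,0,0,-1, 0,0,-1,0,0,0,-1, 0,0,-1,0,0,0,-1, 0,0,0,0,0,0,-1, 0,0,0,0,0,0,-1]'; python3 chk.py pics/c7.png
```

```text
time: 13.2
tool_pos: [0.5019, -0.2154, 0.1737]
eef_rot: [3.101, 0.502, 0.001]
wrist_force: [0.7, 0.3, -0.8]
finger_gap: 0.0
grip_force: 0.0
scene 0.66 [343.8, 238.5] [ 0.4875 -0.1486  0.08  ]
wrist yellow_tab 0.59 [253.7, 196.6] [ 0.4836 -0.1553  0.08  ] tool [ 0.0015 -0.0628  0.0937]
wrist yellow_button_top 0.92 [325.1, 191.7] [ 0.5034 -0.2177  0.06  ] tool [0.0005 0.0026 0.1137]
```

View pics/c7.png

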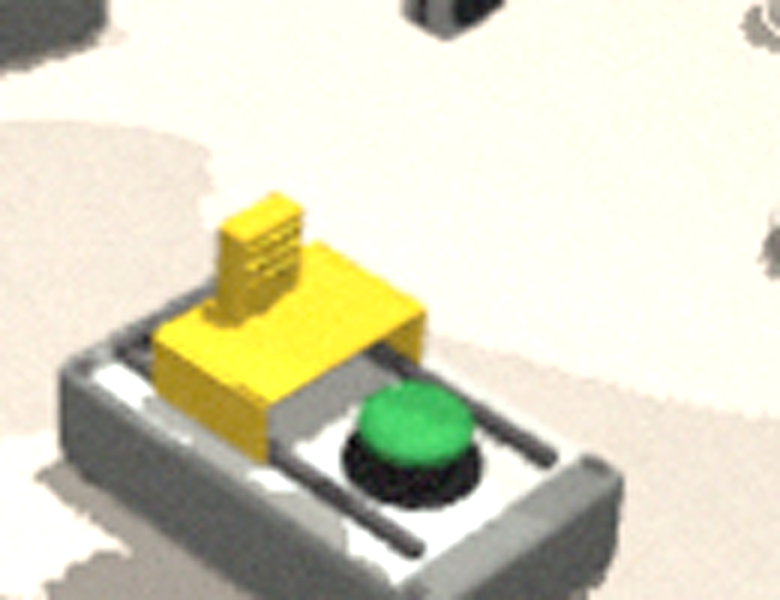

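The catch stands fully aside, the button at (415,425) in the crop is up again, and the gripper is clear, so I'm handing in.

```bash
python3 -c "
from workcell import workorder; print(workorder.hand_in())"
```

```text
the job is handed in; nothing more can be done
None
```

I handed the job in at about 13 s: the yellow catch is at its stop, the green button was pressed to its stop and is up again, the blue box was never approached, and no verdict came back.

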